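# Open the kettle's steam valve to its stop and ease it back

## Robot

A 7-joint arm with a two-finger parallel gripper is mounted at the origin on the work surface. World frame = base frame: x ahead of the robot, y to its left, z up, the work surface at z = 0. Lengths are in m, angles in rad, forces in N, time in s.
With the tool pointing down it reaches from about 0.425 to 0.825 m from the base axis. Payload 3.6 kg.
Tool frame: the origin (TCP) lies between the finger pads; the fingertips stand ahead of it and the grasp point (between the pads) lies 5 mm behind it (tip_extent is the z of the fingertips in the tool frame, in m); z points along the fingers, y is the line along which they close (so a half turn about z gives the same grasp; the last joint's range is limited). The gripper opens to 85 mm and grips with 20 to 120 N. Pads are 22 mm wide; open, the fingers measure 114 mm over their backs; the gripper's body (76 mm by 85 mm) begins 54 mm behind the grasp point. The pads swing forward as they close: fully open they stand 13 mm farther back than shut.
Start: joints at [1.258, 0.615, -0.013, 1.423, 0.008, 1.103, -0.04], TCP at [0.183, -0.624, 0.245] pointing down, gripper open.
Joint ranges: [-3.12, 3.12], [-0.3, 2.06], [-1.34, 1.32], [0.26, 2.42], [-1.36, 4.5], [0.01, 1.98], [-2.84, 2.84]. Speed limits (rad/s): [2.79, 2.79, 3.14, 3.14, 3.14, 3.14, 3.14].

## Interface

Orientations are given as a 3x3 rotation matrix whose columns are the frame's x, y, z axes.
In Python, from rig import * gives the robot as it stands.
- The arm moves only by the tool servo_tool, never from a script. Its arguments are lists of equal length, an entry for each row: "travel": the shift along the tool's x, y, z scaled (see below), a list of three; "angular": the turn, a rotation vector about the tool's x, y, z scaled (see below), a list of three; "jaw": the opening, from -1 (shut) to 1 (fully open). A call has 1 to 12 rows; each row shifts and turns the commanded pose from where the row before left it, along the tool's axes as they then stand; what a row does not reach is not made up. The controller multiplies each number of a shift by 1000 mm and each number of a turn by 90 degrees. A row lasts 1/8 s, in which the tool goes at most 62.5 mm and 10.7 degrees, less where a joint would pass 70% of its speed; a pose out of reach is approached as far as the arm can. A call with a number of a shift or a turn outside -1 to 1 is refused whole. A call with a gripper value outside its range is refused whole. The fingers move at their own pace and stop on an object; "squeeze" is the grip in N (left out, the last holds). Time passes only in rows, so rows that do not move let the fingers close. It gives the time, the measured TCP pose, the force, the opening and the grip force at its end, in the units of the state.
- observe(): the state, without advancing time (a new reading comes with each control period).
- get_image(name): name is "scene" or "top" or "wrist"; returns a dict with "color" (400x640x3 uint8, blue, green, red), "K" (3x3 intrinsics, pixels), "k1" (the pictures are not rectified: a ray, as slopes to the right and down, at radius r is drawn at 1 + k1 r^2 times it, then the intrinsics apply), "eye" and "orientation" of the camera in the world; the wrist camera has in their place "T_tool_cam" (4x4, takes a point from camera to tool coordinates, whose origin is the TCP and whose axes are the flange's). Camera axes: x right, y down, z forward; pixel columns grow to the right and rows downward; lengths in m; the calibration is good to about 2 mm. A picture is of the moment at which its call begins: read the wrist's pose just before it. There is no depth.
- close_job(): hands the job in; it is judged then, once.
The state is a dict: "time": time; "joint_pos": joint angles; "qvel": joint speeds; "tau": joint torques, N m; "position": TCP position; "tool_rot": TCP orientation; "force": force on the tool from outside, world axes, zero at the start; "moment": the same for the moment, N m; "width": finger opening in m; "gripper_force": force on a finger pad.
Only numpy, scipy, OpenCV 4.12 (cv2) and the standard library are available. Lean on these libraries where they do the work, as an engineer would, in place of code of your own. Each camera call takes 0.05 s, during which the arm holds its last target. There are 200 camera calls.

## Task

The steam line to the jam kettle has been warmed through with the stop valve just cracked. Now wind the valve's handwheel anticlockwise until the stem comes gently up against its stop, without forcing it, then ease the wheel back about a quarter of a turn so that it cannot jam, and let go. Leave the jars and the spanner where they are.

Things in the scene. Friction and masses are not known exactly. Their poses are not given: they have to be found in the camera images.
- valve: Steel steam stop valve fixed on the bench, its pipe running along the valve's own y axis (135 mm each way, then down into the bench; pipe centre 60 mm up). Origin on the bench under the vertical stem axis. It may stand turned by up to 0.35 rad.
- yoke_head: Dark cross-piece on the valve's two yoke arms with a brass bush (36 mm across, 14 mm high) in which the stem's thread runs; fixed, its height differs by some mm from valve to valve. Origin on the stem axis, at the underside of the bush.
- bush_underside (a point): The stop: underside of the brass bush, on the stem axis. The collar on the stem comes up against it when the valve is fully open. Axes as the valve's, z up.
- stem: Threaded stem, rising as the wheel turns anticlockwise seen from above: 14 mm for each full turn. It carries a steel stop collar (36 mm across, 6 mm thick), the wheel and its handle. Origin on the axis, at the collar's top face.
- collar_top (a point): Top face of the stem's stop collar, on the axis. At the start it stands 12 to 28 mm below the bush.
- handwheel (a joint): Turn of the wheel in rad, growing anticlockwise seen from above (opening). The zero means nothing and the stop lies at a different value on every valve. Turning takes about 6 N at the handle. At the stop the push rises steeply (about 2 N per mm of handle travel); 20 N or more there is forcing it.
- wheel_hub (a point): Centre of the bright metal handwheel (138 mm across, rim 14 mm thick, three spokes), on the stem axis in the mid-plane of the rim, 0.22 to 0.26 m above the bench. It rises with the stem.
- handle_grip (a point): Middle of the handle's grip: a black upright barrel, 24 mm across, 60 mm tall, standing on the rim 62 mm from the stem axis, free to spin on its pin. This point is 35 mm above the barrel's foot, 25 mm below its top and 46 mm above wheel_hub. It goes round and up with the wheel.
- jar_left: Closed jam jar, 66 mm across, 87 mm tall, standing left (+y) of the valve; origin under its centre. Leave alone.
- jar_right: Closed jam jar, 66 mm across, 87 mm tall, standing right (-y) of the valve; origin under its centre. Leave alone.
- spanner: Dark steel spanner lying on the bench beyond the valve; leave alone.

How it is judged:
By the outcome, as a careful person would: the job done as asked, in the order asked, and still so for the second after the job is handed in, with the robot touching nothing.
It also fails if it takes over 67 s, if anything falls off the work surface, if the arm or the gripper's body presses on something with over 40 N, if the wrist force passes 120 N, or if a joint passes its speed limit or range.

## Working session

There is one attempt and no reset: what is moved stays moved. The work goes in short steps, Python scripts to look and compute and a tool call to move; the robot and the scene stay as the last step left them, time stands still between calls to the robot, and variables do not carry over. Pictures are saved under pics/ and viewed, at most 10 in all, crops included, and the job is handed in when it is done.

Besides the shell and the picture viewer there is one more tool, called after "Call:" by a JSON object that holds its "method" and its "body", one argument or row to a line. servo_tool: Moves the arm, as the interface text tells. Shifts and turns lie within -1 to 1; 1 stands for 1000 mm of shift or 90 degrees of turn. Its arguments: {"type":"object","properties":{"travel":{"type":"array","items":{"type":"array","items":{"type":"number","minimum":-1,"maximum":1}}},"angular":{"type":"array","items":{"type":"array","items":{"type":"number","minimum":-1,"maximum":1}}},"jaw":{"type":"array","items":{"type":"number"}},"squeeze":{"type":"number"}},"required":["travel","angular","jaw"]}

```bash
mkdir -p pics; ls; python3 - <<'E'
from rig import *
import cv2,numpy as np
s=observe(); print({k:np.round(v,3).tolist() for k,v in s.items()})
for n in ("scene","top"):
    d=get_image(n); cv2.imwrite(f"pics/{n}0.png",d["color"]); print(n,d["K"],d["k1"],d["eye"],d["orientation"])
E
```

```text
pics
{'time': 0.0, 'joint_pos': [1.258, 0.616, -0.013, 1.425, 0.008, 1.103, -0.04], 'qvel': [-0.0, -0.0, 0.001, 0.0, 0.001, -0.0, -0.0], 'tau': [0.0, -46.921, 0.259, -17.103, 0.01, 0.009, -0.0], 'position': [0.183, -0.623, 0.244], 'tool_rot': [[0.959, 0.282, -0.001], [0.282, -0.959, 0.003], [-0.0, -0.003, -1.0]], 'force': [0.364, 0.267, 0.738], 'moment': [0.028, 0.017, -0.01], 'gripper_force': 0.0, 'width': 0.086}
scene [[386.80641458   0.         324.42163548]
 [  0.         386.80641458 195.96446372]
 [  0.           0.           1.        ]] -0.09015866818981147 [ 1.18324638 -0.06503478  0.9577406 ] [[ 0.08141988  0.795608   -0.60031551]
 [ 0.99658246 -0.05656611  0.06019697]
 [ 0.01393568 -0.60316514 -0.79749458]]
top [[385.25045232   0.         315.1584831 ]
 [  0.         385.25045232 197.74105893]
 [  0.           0.           1.        ]] -0.03673025563177548 [ 0.43952404 -0.00504411  1.20371054] [[-0.0086874  -0.99109924  0.13284138]
 [-0.99968597  0.01173069  0.02214379]
 [-0.02350501 -0.13260729 -0.99088991]]
```

View pics/scene0.png

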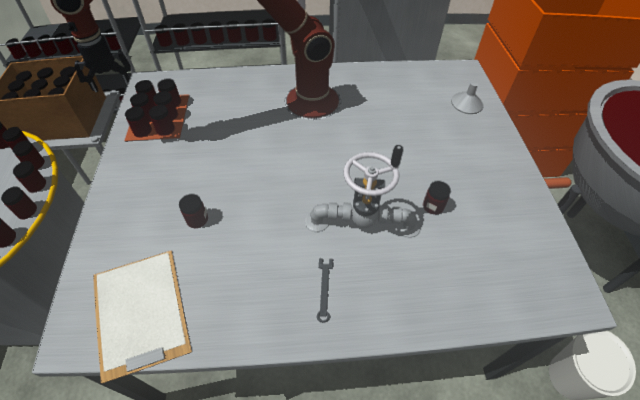

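View pics/top0.png

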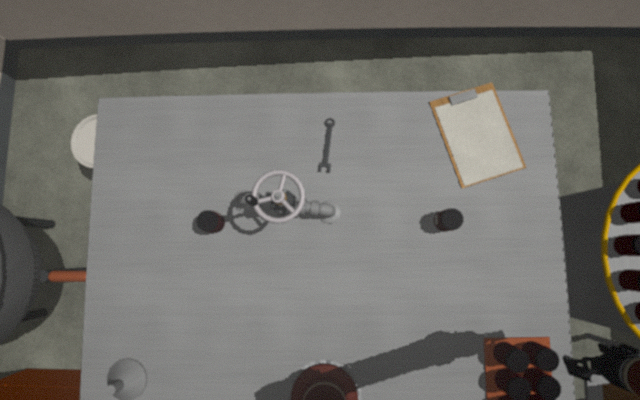

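The scene view shows the wheel centred near (371,173), with its black handle at (397,156). The top view shows the wheel near (278,197) and the handle near (251,200), on the +y side. I'll triangulate these.

```bash
cat > h.py <<'E'
from rig import *
import cv2,numpy as np
def ray(d,px,s=None):
    k=d["k1"]; p=cv2.undistortPoints(np.array([[px]],float),d["K"],np.array([k,0,0,0,0.]))[0,0]
    v=np.array([p[0],p[1],1.])
    if "eye" in d: R,e=np.array(d["orientation"]),np.array(d["eye"])
    else:
        T=np.array(d["T_tool_cam"]); Rt=np.array(s["tool_rot"]); R=Rt@T[:3,:3]; e=Rt@T[:3,3]+s["position"]
    v=R@v; return e,v/np.linalg.norm(v)
def plane(d,px,z,s=None):
    e,v=ray(d,px,s); return e+v*(z-e[2])/v[2]
def tri(rs):
    A=sum(np.eye(3)-np.outer(v,v) for e,v in rs); b=sum((np.eye(3)-np.outer(v,v))@e for e,v in rs)
    x=np.linalg.solve(A,b); return x,[np.linalg.norm(np.cross(x-e,v)) for e,v in rs]
E
python3 - <<'E'
from h import *
c={}
for n,(x0,y0,x1,y1),g in (("scene",(335,140,410,205),180),("top",(245,165,312,228),165)):
    d=get_image(n); im=d["color"][y0:y1,x0:x1].astype(int)
    m=((im.min(2)>g)&(im.max(2)-im.min(2)<25)).astype(np.uint8)
    if n=="scene": bg=None
    n_,l,st,_=cv2.connectedComponentsWithStats(m)
    print(n,st[1:][st[1:,4]>60].tolist())
    big=cv2.resize(d["color"][y0:y1,x0:x1],None,fx=6,fy=6,interpolation=cv2.INTER_NEAREST)
    mm=cv2.resize(m*255,None,fx=6,fy=6,interpolation=cv2.INTER_NEAREST)
    c[n]=cv2.resize(np.hstack([big,cv2.cvtColor(mm,cv2.COLOR_GRAY2BGR)]),(800,290))
cv2.imwrite("pics/c1.png",np.vstack([c["scene"],c["top"]]))
E
```

```text
scene [[9, 12, 54, 42, 631]]
top [[9, 7, 20, 24, 61], [30, 6, 29, 50, 145]]
```

View pics/c1.png

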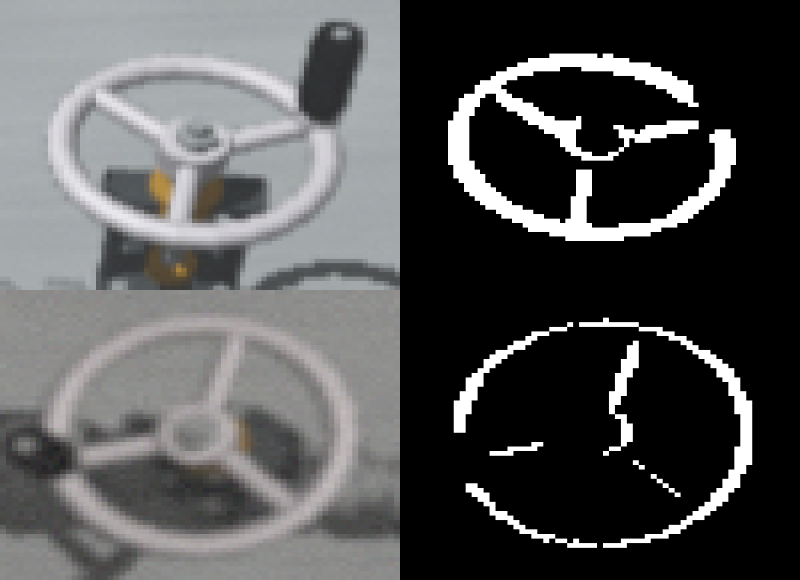

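The crop shows the rim, three spokes and the upright handle clearly. The rim centre is at about scene (371.6,173.5) and top (278.9,196.3). The barrel middle is at about scene (396.7,156.4) and top (252.3,200.8).

```bash
python3 - <<'E'
from h import *
S=get_image("scene");T=get_image("top")
for n,a,b in (("hub",(371.1,173.),(278.4,195.8)),("grip mid",(396.2,156),(251.8,200.4)),("grip top",(398.5,146.5),(248.8,199))):
    print(n,tri([ray(S,a),ray(T,b)]))
h=tri([ray(S,(371.1,173.)),ray(T,(278.4,195.8))])[0]
# jar caps at z=.087
print("jars",plane(T,(209.5,220.5),.087),plane(T,(452,219),.087))
E
```

```text
hub (array([0.57565481, 0.11029318, 0.23377623]), [np.float64(1.7987003264793366e-05), np.float64(1.798700326481345e-05)])
grip mid (array([0.55944095, 0.17050619, 0.27355857]), [np.float64(0.0003194447154358466), np.float64(0.00031944471543589065)])
grip top (array([0.55868073, 0.17133141, 0.30554684]), [np.float64(0.0006229014799883732), np.float64(0.00062290147998844)])
jars [0.52562851 0.33011204 0.087     ] [ 0.52248864 -0.37557414  0.087     ]
```

```bash
python3 - <<'E'
from h import *
d=get_image("wrist"); print(d["T_tool_cam"],d["K"],d["k1"])
import rig; print([n for n in dir(rig) if not n.startswith('_')], getattr(rig,"tip_extent",None))
cv2.imwrite("pics/w0.png",d["color"])
E
```

```text
[[ 4.27766900e-04 -9.61810900e-01 -2.73714469e-01  6.93936865e-02]
 [ 9.99999871e-01  4.86808249e-04 -1.47784060e-04 -3.59077967e-05]
 [ 2.75386781e-04 -2.73714370e-01  9.61810983e-01 -1.28512805e-01]
 [ 0.00000000e+00  0.00000000e+00  0.00000000e+00  1.00000000e+00]] [[343.1639032    0.         323.88179983]
 [  0.         343.1639032  196.88395603]
 [  0.           0.           1.        ]] -0.04554816384223001
['PlanningError', 'close_job', 'get_image', 'observe', 'tip_extent'] 0.014
```

Call:
{"method": "servo_tool", "body": {
  "travel": [
    [0.058,-0.011,-0.013],
    [0.058,-0.011,-0.013],
    [0.057,-0.011,-0.013],
    [0.056,-0.011,-0.013],
    [0.056,-0.011,-0.013],
    [0.055,-0.011,-0.013],
    [0.055,-0.011,-0.013],
    [0.054,-0.011,-0.013],
    [0.053,-0.011,-0.013],
    [0.052,-0.011,-0.013],
    [0.051,-0.011,-0.013],
    [0.05,-0.011,-0.013]
  ],
  "angular": [
    [0,0,-0.059],
    [0,0,-0.059],
    [0,0,-0.059],
    [0,0,-0.059],
    [0,0,-0.059],
    [0,0,-0.059],
    [0,0,-0.059],
    [0,0,-0.059],
    [0,0,-0.059],
    [0,0,-0.059],
    [0,0,-0.059],
    [0,0,-0.059]
  ],
  "jaw": [1,1,1,1,1,1,1,1,1,1,1,1]
}}

```text
time: 1.85
position: [0.536, -0.0962, 0.4018]
tool_rot: [[0.169, 0.986, 0.0], [0.986, -0.169, 0.0], [0.0, 0.0, -1.0]]
force: [1.5, -0.4, 0.5]
width: 0.0856
gripper_force: 0.0
```

```bash
cat >> h.py <<'E'
from scipy.linalg import logm,expm
from scipy.spatial.transform import Rotation as Ro
def plan(R,p,n):
    s=observe(); R0=np.array(s["tool_rot"]); A=np.eye(4); A[:3,:3]=R0.T@R; A[:3,3]=R0.T@(np.array(p)-s["position"])
    E=np.real(expm(np.real(logm(A))/n)); w=Ro.from_matrix(E[:3,:3]).as_rotvec()
    print("n",n,"travel",E[:3,3].round(4).tolist(),"angular",(w/(np.pi/2)).round(4).tolist(),"deg",np.degrees(np.linalg.norm(w)))
def look(phi,t,rad,z,n):
    er=np.array([np.cos(phi),np.sin(phi),0]);k=np.array([0,0,1.])
    tz=np.sin(t)*er-np.cos(t)*k; tx=-np.cos(t)*er-np.sin(t)*k
    plan(np.column_stack([tx,np.cross(tz,tx),tz]),rad*er+z*k,n)
E
python3 - <<'E'
from h import *
look(.189,np.radians(45),.45,.26,12)
look(.189,np.radians(45),.45,.26,14)
E
```

```text
n 12 travel [0.0227, 0.001, 0.0048] angular [-0.0399, -0.0276, -0.0963] deg 9.706522905431951
n 14 travel [0.0195, 0.0011, 0.004] angular [-0.0342, -0.0237, -0.0826] deg 8.319876776084527
```

Call:
{"method": "servo_tool", "body": {
  "travel": [
    [0.0227,0.001,0.0048],
    [0.0227,0.001,0.0048],
    [0.0227,0.001,0.0048],
    [0.0227,0.001,0.0048],
    [0.0227,0.001,0.0048],
    [0.0227,0.001,0.0048],
    [0.0227,0.001,0.0048],
    [0.0227,0.001,0.0048],
    [0.0227,0.001,0.0048],
    [0.0227,0.001,0.0048],
    [0.0227,0.001,0.0048],
    [0.0227,0.001,0.0048]
  ],
  "angular": [
    [-0.04,-0.0276,-0.0963],
    [-0.04,-0.0276,-0.0963],
    [-0.04,-0.0276,-0.0963],
    [-0.04,-0.0276,-0.0963],
    [-0.04,-0.0276,-0.0963],
    [-0.04,-0.0276,-0.0963],
    [-0.04,-0.0276,-0.0963],
    [-0.04,-0.0276,-0.0963],
    [-0.04,-0.0276,-0.0963],
    [-0.04,-0.0276,-0.0963],
    [-0.04,-0.0276,-0.0963],
    [-0.04,-0.0276,-0.0963]
  ],
  "jaw": [1,1,1,1,1,1,1,1,1,1,1,1]
}}

```text
time: 3.35
position: [0.4682, 0.0717, 0.2857]
tool_rot: [[-0.743, 0.036, 0.669], [0.062, 0.998, 0.015], [-0.667, 0.053, -0.743]]
force: [1.2, -0.3, -0.7]
width: 0.0854
gripper_force: 0.0
```

```bash
python3 - <<'E'
from h import *
s=observe(); print(np.round(s["joint_pos"],2))
d=get_image("wrist"); cv2.imwrite("pics/w1.png",d["color"])
look(.189,np.radians(45),.45,.26,6)
E
```

```text
[ 0.29  0.15 -0.68  2.39  1.79  0.32 -0.53]
n 6 travel [0.0056, 0.0025, 0.0002] angular [-0.0123, -0.0055, -0.021] deg 2.2467040166656127
```

View pics/w1.png

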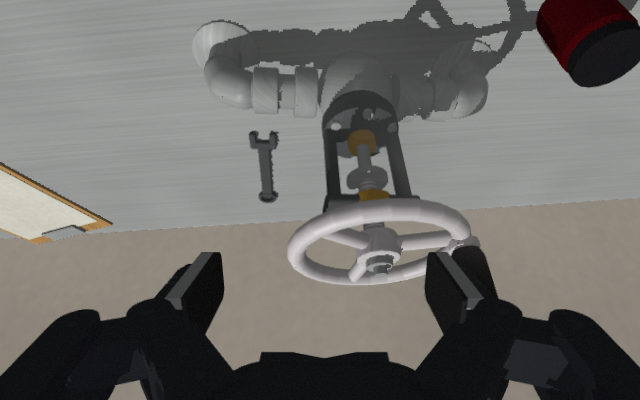

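The wrist view is upside down. The lower brass gland is at (361,140), the steel collar at (368,176), the brass bush at (373,195) and the wheel hub at (379,255). I'll zoom in on the gap.

```bash
python3 - <<'E'
from h import *
im=cv2.imread("pics/w1.png")[155:215,330:410]
cv2.imwrite("pics/w1c.png",cv2.resize(im,None,fx=10,fy=10,interpolation=cv2.INTER_NEAREST))
E
```

```text
(no output)
```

View pics/w1c.png

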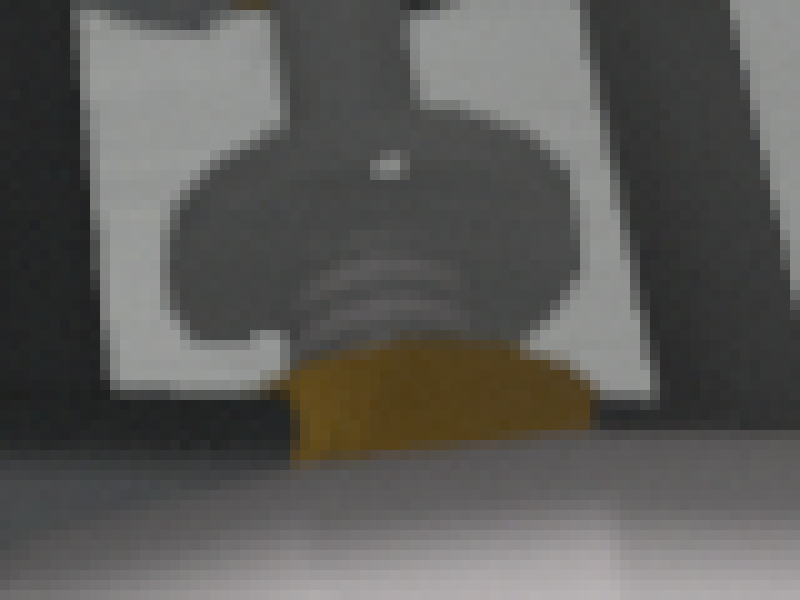

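```bash
python3 - <<'E'
from h import *
from scipy.optimize import brentq
s=observe(); d=get_image("wrist")
h=np.array([.5757,.1103])
px=lambda c:(329.5+c[0]/10,154.5+c[1]/10)
print("cam",ray(d,(320,200),s)[0])
# axis refine: collar mid-line rays
for n,P in (("bush under",[(270,385),(300,368),(350,348),(420,340),(520,350),(590,382)]),("collar bottom near",[(230,152),(270,133),(420,107),(500,120),(550,155)]),("collar top far",[(190,338),(230,341),(260,338),(540,325),(565,300)])):
    for c in P:
        zs=np.arange(.08,.24,.0005); r=[np.linalg.norm(plane(d,px(c),z,s)[:2]-h)-.018 for z in zs]
        print(n,c,[round(brentq(lambda z:np.linalg.norm(plane(d,px(c),z,s)[:2]-h)-.018,zs[i],zs[i+1]),4) for i in range(len(zs)-1) if r[i]*r[i+1]<0])
E
```

```text
cam [0.32873752 0.07228953 0.33318029]
bush under (270, 385) [0.1648, 0.1836]
bush under (300, 368) [0.1623, 0.1833]
bush under (350, 348) [0.1599, 0.1829]
bush under (420, 340) [0.1602, 0.1831]
bush under (520, 350) [0.1654, 0.1834]
bush under (590, 382) [0.1744, 0.1834]
collar bottom near (230, 152) [0.1388, 0.1595]
collar bottom near (270, 133) [0.1353, 0.1596]
collar bottom near (420, 107) [0.1345, 0.1597]
collar bottom near (500, 120) [0.141, 0.1595]
collar bottom near (550, 155) [0.1502, 0.1601]
collar top far (190, 338) [0.1642, 0.1732]
collar top far (230, 341) [0.1613, 0.1774]
collar top far (260, 338) [0.1598, 0.1789]
collar top far (540, 325) [0.1644, 0.1802]
collar top far (565, 300) [0.1645, 0.1762]
```

The near-edge rays put the bush underside at z≈0.183 and the collar top at z≈0.1655. The gap is therefore about 17.6 to 18.8 mm, or roughly 450–480° of turning. Next I'll rise and go over the handle.

Call:
{"method": "servo_tool", "body": {
  "travel": [
    [-0.034,0.003,-0.037],
    [-0.034,0.003,-0.037],
    [0,0,0]
  ],
  "angular": [
    [0,0,0],
    [0,0,0],
    [0,0,0]
  ],
  "jaw": [1,1,1]
}}

```text
time: 3.82
position: [0.4699, 0.0611, 0.3229]
tool_rot: [[-0.748, 0.067, 0.66], [0.071, 0.997, -0.021], [-0.66, 0.031, -0.751]]
force: [0.3, 0.0, -0.4]
width: 0.0853
gripper_force: 0.0
```

```bash
python3 - <<'E'
from h import *
plan(np.array([[-1,0,0],[0,1,0],[0,0,-1.]]),[.56,.171,.37],8)
E
```

```text
n 8 travel [-0.0124, 0.0143, -0.001] angular [0.0004, 0.0575, -0.006] deg 5.1997818553103325
```

Call:
{"method": "servo_tool", "body": {
  "travel": [
    [-0.0124,0.0,-0.02],
    [-0.0124,0.01,-0.015],
    [-0.0124,0.0143,-0.001],
    [-0.0124,0.0143,-0.001],
    [-0.0124,0.0143,-0.001],
    [-0.0124,0.0143,-0.001],
    [-0.0124,0.0143,-0.001],
    [-0.0124,0.0143,-0.001]
  ],
  "angular": [
    [0,0.0575,-0.006],
    [0,0.0575,-0.006],
    [0,0.0575,-0.006],
    [0,0.0575,-0.006],
    [0,0.0575,-0.006],
    [0,0.0575,-0.006],
    [0,0.0575,-0.006],
    [0,0.0575,-0.006]
  ],
  "jaw": [1,1,1,1,1,1,1,1]
}}

```text
time: 4.82
position: [0.5423, 0.1387, 0.3761]
tool_rot: [[-0.995, 0.033, 0.09], [0.031, 0.999, -0.027], [-0.09, -0.024, -0.996]]
force: [0.0, -0.0, 0.4]
width: 0.0856
gripper_force: 0.0
```

```bash
python3 - <<'E'
from h import *
s=observe(); print(np.round(s["joint_pos"],2))
plan(np.array([[-1,0,0],[0,1,0],[0,0,-1.]]),[.56,.171,.36],4)
d=get_image("wrist"); cv2.imwrite("pics/w2.png",d["color"])
E
```

```text
[ 0.2   0.42 -0.79  1.52  0.38  1.27  0.9 ]
n 4 travel [-0.004, 0.0082, 0.0041] angular [-0.0041, 0.0144, -0.0051] deg 1.4206763158432991
```

View pics/w2.png

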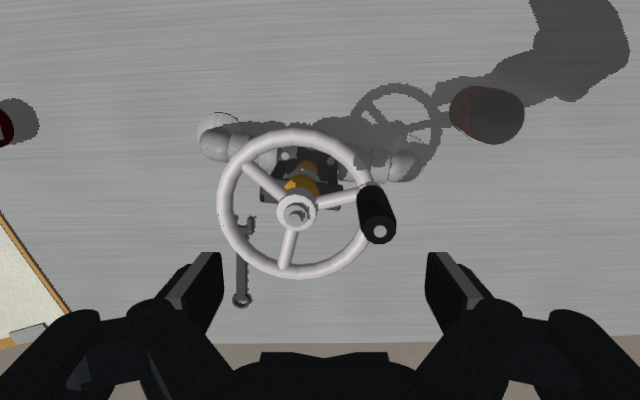

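The wheel is centred near (297,204) and the barrel's top disc is at about (380,231). I'll refine the position and plan the descent.

```bash
python3 - <<'E'
from h import *
s=observe(); d=get_image("wrist")
print("top",plane(d,(379.5,231),.305,s),"hub",plane(d,(297,203.5),.234,s))
S=get_image("scene")
print(tri([ray(S,(398.5,146.2)),ray(d,(379.5,231),s)]),tri([ray(S,(371.1,173)),ray(d,(297,203.5),s)]))
plan(np.array([[-1,0,0],[0,1,0],[0,0,-1.]]),[.56,.171,.36],4)
E
```

```text
top [0.56217325 0.17311328 0.305     ] hub [0.57117077 0.11447307 0.234     ]
(array([0.56020824, 0.17131496, 0.30820637]), [np.float64(0.0013383455717411316), np.float64(0.0013383455717411814)]) (array([0.57255697, 0.11261986, 0.22962374]), [np.float64(0.0013943031882280642), np.float64(0.0013943031882280544)])
n 4 travel [-0.004, 0.0081, 0.0039] angular [-0.0038, 0.0145, -0.0049] deg 1.423401418453461
```

Call:
{"method": "servo_tool", "body": {
  "travel": [
    [-0.004,0.0081,0.004],
    [-0.004,0.0081,0.004],
    [-0.004,0.0081,0.004],
    [-0.004,0.0081,0.004],
    [0,0,0]
  ],
  "angular": [
    [-0.004,0.0145,-0.005],
    [-0.004,0.0145,-0.005],
    [-0.004,0.0145,-0.005],
    [-0.004,0.0145,-0.005],
    [0,0,0]
  ],
  "jaw": [1,1,1,1,1]
}}

```text
time: 5.6
position: [0.5592, 0.1713, 0.3605]
tool_rot: [[-1.0, -0.003, 0.0], [-0.003, 1.0, 0.002], [-0.0, 0.002, -1.0]]
force: [0.5, 0.3, -0.1]
width: 0.0853
gripper_force: 0.0
```

```bash
python3 - <<'E'
from h import *
plan(np.array([[-1,0,0],[0,1,0],[0,0,-1.]]),[.5605,.1715,.278],5)
E
```

```text
n 5 travel [-0.0003, 0.0, 0.0165] angular [0.0003, 0.0, 0.0003] deg 0.04035441068180043
```

Call:
{"method": "servo_tool", "body": {
  "travel": [
    [0,0,0.0165],
    [0,0,0.0165],
    [0,0,0.0165],
    [0,0,0.0165],
    [0,0,0.0165],
    [0,0,0],
    [0,0,0],
    [0,0,0],
    [0,0,0],
    [0,0,0],
    [0,0,0],
    [0,0,0]
  ],
  "angular": [
    [0,0,0],
    [0,0,0],
    [0,0,0],
    [0,0,0],
    [0,0,0],
    [0,0,0],
    [0,0,0],
    [0,0,0],
    [0,0,0],
    [0,0,0],
    [0,0,0],
    [0,0,0]
  ],
  "jaw": [1,1,1,1,1,-1,-1,-1,-1,-1,-1,-1],
  "squeeze": 40
}}

```text
time: 7.1
position: [0.5594, 0.1715, 0.2797]
tool_rot: [[-1.0, -0.002, 0.003], [-0.002, 1.0, 0.003], [-0.003, 0.003, -1.0]]
force: [-0.4, -0.1, 5.6]
width: 0.023
gripper_force: 39.4
```

```bash
cat >> h.py <<'E'
def circ(h,a1,n,r=.062,dz=0):
    s=observe(); p=np.array(s["position"]); R=np.array(s["tool_rot"]); h=np.array(h)
    a0=np.degrees(np.arctan2(p[1]-h[1],p[0]-h[0])); rr=np.hypot(*(p[:2]-h))
    d=(a1-a0+180)%360-180 if abs(a1)<1e3 else 0
    print("ang",a0.round(2),"r",rr.round(4),"z",p[2].round(4),"F",np.round(s["force"],1),"sweep",d)
    return p,R,a0
def rows(h,sweep,n,r=.062):
    p,R,a0=circ(h,0,1); q=p.copy(); out=[]
    for i in range(1,n+1):
        a=np.radians(a0+sweep*i/n); t=np.array([h[0]+r*np.cos(a),h[1]+r*np.sin(a),p[2]+.014*sweep*i/n/360])
        out.append((R.T@(t-q)).round(4).tolist()); q=t
    print(out)
E
python3 - <<'E'
from h import *
rows((.574,.1112),110,12)
E
```

```text
ang 103.63 r 0.062 z 0.2797 F [-0.4 -0.1  5.6] sweep -103.63063980346914
[[0.0094, -0.0031, -0.0004], [0.0088, -0.0045, -0.0004], [0.008, -0.0059, -0.0004], [0.0069, -0.0071, -0.0004], [0.0057, -0.0081, -0.0004], [0.0044, -0.0089, -0.0004], [0.0029, -0.0095, -0.0004], [0.0013, -0.0098, -0.0004], [-0.0002, -0.0099, -0.0004], [-0.0018, -0.0097, -0.0004], [-0.0033, -0.0093, -0.0004], [-0.0048, -0.0087, -0.0004]]
```

Call:
{"method": "servo_tool", "body": {
  "travel": [
    [0.0094,-0.0031,-0.0004],
    [0.0088,-0.0045,-0.0004],
    [0.008,-0.0059,-0.0004],
    [0.0069,-0.0071,-0.0004]
  ],
  "angular": [
    [0,0,0],
    [0,0,0],
    [0,0,0],
    [0,0,0]
  ],
  "jaw": [-1,-1,-1,-1]
}}

```text
time: 7.6
position: [0.5279, 0.1525, 0.2811]
tool_rot: [[-1.0, -0.003, 0.008], [-0.003, 1.0, 0.008], [-0.008, 0.008, -1.0]]
force: [5.2, 4.7, 0.6]
width: 0.0229
gripper_force: 39.4
```

```bash
python3 - <<'E'
from h import *
rows((.574,.1112),110,12)
E
```

```text
ang 138.12 r 0.0619 z 0.2811 F [5.2 4.7 0.6] sweep -138.1152810417742
[[0.0061, -0.0078, -0.0005], [0.0047, -0.0087, -0.0005], [0.0032, -0.0094, -0.0005], [0.0017, -0.0098, -0.0004], [0.0001, -0.0099, -0.0004], [-0.0014, -0.0098, -0.0004], [-0.003, -0.0094, -0.0004], [-0.0045, -0.0089, -0.0004], [-0.0058, -0.008, -0.0004], [-0.007, -0.007, -0.0004], [-0.008, -0.0058, -0.0003], [-0.0089, -0.0044, -0.0003]]
```

Call:
{"method": "servo_tool", "body": {
  "travel": [
    [0.0061,-0.0078,-0.0004],
    [0.0047,-0.0087,-0.0004],
    [0.0032,-0.0094,-0.0004],
    [0.0017,-0.0098,-0.0004],
    [0.0001,-0.0099,-0.0004],
    [-0.0014,-0.0098,-0.0004],
    [-0.003,-0.0094,-0.0004],
    [-0.0045,-0.0089,-0.0004],
    [-0.0058,-0.008,-0.0004],
    [-0.007,-0.007,-0.0004],
    [-0.008,-0.0058,-0.0003],
    [-0.0089,-0.0044,-0.0003]
  ],
  "angular": [
    [0,0,0],
    [0,0,0],
    [0,0,0],
    [0,0,0],
    [0,0,0],
    [0,0,0],
    [0,0,0],
    [0,0,0],
    [0,0,0],
    [0,0,0],
    [0,0,0],
    [0,0,0]
  ],
  "jaw": [-1,-1,-1,-1,-1,-1,-1,-1,-1,-1,-1,-1]
}}

```text
time: 9.1
position: [0.5468, 0.0552, 0.285]
tool_rot: [[-1.0, -0.006, -0.003], [-0.006, 1.0, 0.007], [0.003, 0.007, -1.0]]
force: [-6.0, 4.4, 4.8]
width: 0.0227
gripper_force: 39.8
```

```bash
python3 - <<'E'
from h import *
print(observe()["joint_pos"])
rows((.574,.1112),110,12)
E
```

```text
[ 0.3649099   0.51982864 -0.79095881  1.64292045  0.38961513  1.1460552
  1.05367631]
ang -115.91 r 0.0623 z 0.285 F [-6.   4.4  4.8] sweep 115.90674749338751
[[-0.0093, -0.0034, -0.0004], [-0.0097, -0.0021, -0.0004], [-0.0099, -0.0006, -0.0004], [-0.0099, 0.001, -0.0004], [-0.0096, 0.0026, -0.0004], [-0.009, 0.0041, -0.0004], [-0.0083, 0.0054, -0.0003], [-0.0073, 0.0067, -0.0003], [-0.0061, 0.0078, -0.0003], [-0.0048, 0.0087, -0.0003], [-0.0034, 0.0093, -0.0003], [-0.0019, 0.0097, -0.0003]]
```

Call:
{"method": "servo_tool", "body": {
  "travel": [
    [-0.0093,-0.0034,-0.0004],
    [-0.0097,-0.0021,-0.0004],
    [-0.0099,-0.0006,-0.0004],
    [-0.0099,0.001,-0.0004],
    [-0.0096,0.0026,-0.0004],
    [-0.009,0.0041,-0.0004],
    [-0.0083,0.0054,-0.0003],
    [-0.0073,0.0067,-0.0003],
    [-0.0061,0.0078,-0.0003],
    [-0.0048,0.0087,-0.0003],
    [-0.0034,0.0093,-0.0003],
    [-0.0019,0.0097,-0.0003]
  ],
  "angular": [
    [0,0,0],
    [0,0,0],
    [0,0,0],
    [0,0,0],
    [0,0,0],
    [0,0,0],
    [0,0,0],
    [0,0,0],
    [0,0,0],
    [0,0,0],
    [0,0,0],
    [0,0,0]
  ],
  "jaw": [-1,-1,-1,-1,-1,-1,-1,-1,-1,-1,-1,-1]
}}

```text
time: 10.6
position: [0.6354, 0.0979, 0.2889]
tool_rot: [[-1.0, -0.001, -0.006], [-0.0, 1.0, -0.005], [0.006, -0.005, -1.0]]
force: [-6.9, -6.0, 7.5]
width: 0.0228
gripper_force: 40.1
```

```bash
python3 - <<'E'
from h import *
rows((.574,.1112),110,12)
E
```

```text
ang -12.19 r 0.0628 z 0.2889 F [-6.9 -6.   7.5] sweep 12.191998325211756
[[-0.0005, 0.01, -0.0004], [0.0003, 0.0099, -0.0004], [0.0018, 0.0097, -0.0004], [0.0034, 0.0093, -0.0004], [0.0048, 0.0087, -0.0004], [0.0061, 0.0078, -0.0004], [0.0073, 0.0067, -0.0003], [0.0083, 0.0055, -0.0003], [0.009, 0.0041, -0.0003], [0.0096, 0.0026, -0.0003], [0.0099, 0.001, -0.0003], [0.0099, -0.0006, -0.0003]]
```

```bash
python3 - <<'E'
from h import *
rows((.5733,.1112),112,12)
E
```

```text
ang -12.06 r 0.0635 z 0.2889 F [-6.9 -6.   7.5] sweep 12.05860861145868
[[0.0002, 0.0103, -0.0004], [0.0003, 0.0101, -0.0004], [0.002, 0.0099, -0.0004], [0.0035, 0.0094, -0.0004], [0.005, 0.0087, -0.0004], [0.0064, 0.0078, -0.0004], [0.0076, 0.0067, -0.0004], [0.0085, 0.0054, -0.0003], [0.0093, 0.0039, -0.0003], [0.0098, 0.0023, -0.0003], [0.0101, 0.0007, -0.0003], [0.01, -0.0009, -0.0003]]
```

Call:
{"method": "servo_tool", "body": {
  "travel": [
    [0.0002,0.0103,-0.0003],
    [0.0003,0.0101,-0.0003],
    [0.002,0.0099,-0.0003],
    [0.0035,0.0094,-0.0003],
    [0.005,0.0087,-0.0003],
    [0.0064,0.0078,-0.0003],
    [0.0076,0.0067,-0.0003],
    [0.0085,0.0054,-0.0003],
    [0.0093,0.0039,-0.0003],
    [0.0098,0.0023,-0.0003],
    [0.0101,0.0007,-0.0003],
    [0.01,-0.0009,-0.0003]
  ],
  "angular": [
    [0,0,0],
    [0,0,0],
    [0,0,0],
    [0,0,0],
    [0,0,0],
    [0,0,0],
    [0,0,0],
    [0,0,0],
    [0,0,0],
    [0,0,0],
    [0,0,0],
    [0,0,0]
  ],
  "jaw": [-1,-1,-1,-1,-1,-1,-1,-1,-1,-1,-1,-1]
}}

```text
time: 12.1
position: [0.5688, 0.1732, 0.2934]
tool_rot: [[-1.0, 0.001, 0.01], [0.001, 1.0, 0.001], [-0.01, 0.001, -1.0]]
force: [6.7, -0.7, 2.2]
width: 0.0229
gripper_force: 39.7
```

```bash
python3 - <<'E'
from h import *
rows((.5735,.1112),50,6)
E
```

```text
ang 94.37 r 0.0621 z 0.2934 F [ 6.7 -0.7  2.2] sweep -94.36521270184666
[[0.0089, -0.0015, -0.0004], [0.0086, -0.0026, -0.0004], [0.0081, -0.0038, -0.0004], [0.0075, -0.005, -0.0004], [0.0067, -0.006, -0.0004], [0.0058, -0.0069, -0.0004]]
```

Call:
{"method": "servo_tool", "body": {
  "travel": [
    [0.0089,-0.0015,-0.0003],
    [0.0086,-0.0026,-0.0003],
    [0.0081,-0.0038,-0.0003],
    [0.0075,-0.005,-0.0003],
    [0.0067,-0.006,-0.0003],
    [0.0058,-0.0069,-0.0003]
  ],
  "angular": [
    [0,0,0],
    [0,0,0],
    [0,0,0],
    [0,0,0],
    [0,0,0],
    [0,0,0]
  ],
  "jaw": [-1,-1,-1,-1,-1,-1]
}}

```text
time: 12.85
position: [0.5239, 0.1484, 0.2951]
tool_rot: [[-1.0, -0.0, 0.012], [0.0, 1.0, 0.004], [-0.012, 0.004, -1.0]]
force: [9.4, 0.6, -1.3]
width: 0.0231
gripper_force: 39.4
```

```bash
cat >> h.py <<'E'
def stat(h=(.5735,.1112)):
    s=observe(); p=np.array(s["position"]); u=p[:2]-h; u/=np.linalg.norm(u); t=np.array([-u[1],u[0]]); f=np.array(s["force"])
    a=np.degrees(np.arctan2(u[1],u[0]))%360
    print("ang",a.round(2),"Ftan",-(f[:2]@t).round(2),"Frad",(f[:2]@u).round(2),"r",np.hypot(*(p[:2]-h)).round(4),"time",s["time"])
E
python3 - <<'E'
from h import *
stat(); rows((.5735,.1112),30,10)
E
```

```text
ang 143.15 Ftan 6.07 Frad -7.14 r 0.062 time 12.85
ang 143.15 r 0.062 z 0.2951 F [ 9.4  0.6 -1.3] sweep -143.14586532028176
[[0.0019, -0.0026, -0.0001], [0.0017, -0.0027, -0.0001], [0.0016, -0.0028, -0.0001], [0.0014, -0.0029, -0.0001], [0.0013, -0.003, -0.0001], [0.0011, -0.003, -0.0001], [0.001, -0.0031, -0.0001], [0.0008, -0.0031, -0.0001], [0.0006, -0.0032, -0.0001], [0.0005, -0.0032, -0.0001]]
```

Call:
{"method": "servo_tool", "body": {
  "travel": [
    [0.0019,-0.0026,-0.0001],
    [0.0017,-0.0027,-0.0001],
    [0.0016,-0.0028,-0.0001],
    [0.0014,-0.0029,-0.0001]
  ],
  "angular": [
    [0,0,0],
    [0,0,0],
    [0,0,0],
    [0,0,0]
  ],
  "jaw": [-1,-1,-1,-1]
}}

```text
time: 13.35
position: [0.5177, 0.1381, 0.2955]
tool_rot: [[-1.0, -0.0, 0.012], [-0.0, 1.0, 0.006], [-0.012, 0.006, -1.0]]
force: [8.3, 1.9, -1.4]
width: 0.0233
gripper_force: 39.4
```

```bash
python3 - <<'E'
from h import *
stat(); rows((.5735,.1112),20,8)
E
```

```text
ang 154.25 Ftan 5.35 Frad -6.64 r 0.062 time 13.35
ang 154.25 r 0.062 z 0.2955 F [ 8.3  1.9 -1.4] sweep -154.24948112581026
[[0.0011, -0.0025, -0.0001], [0.001, -0.0025, -0.0001], [0.0009, -0.0025, -0.0001], [0.0008, -0.0026, -0.0001], [0.0007, -0.0026, -0.0001], [0.0006, -0.0026, -0.0001], [0.0004, -0.0027, -0.0001], [0.0003, -0.0027, -0.0001]]
```

Call:
{"method": "servo_tool", "body": {
  "travel": [
    [0.0011,-0.0025,-0.0001],
    [0.001,-0.0025,-0.0001],
    [0.0009,-0.0025,-0.0001]
  ],
  "angular": [
    [0,0,0],
    [0,0,0],
    [0,0,0]
  ],
  "jaw": [-1,-1,-1]
}}

```text
time: 13.72
position: [0.5148, 0.1311, 0.2958]
tool_rot: [[-1.0, -0.001, 0.013], [-0.001, 1.0, 0.007], [-0.013, 0.007, -1.0]]
force: [10.3, 3.1, -2.4]
width: 0.0227
gripper_force: 39.4
```

```bash
python3 - <<'E'
from h import *
stat(); rows((.5735,.1112),30,12)
E
```

```text
ang 161.29 Ftan 6.29 Frad -8.79 r 0.062 time 13.725
ang 161.29 r 0.062 z 0.2958 F [10.3  3.1 -2.4] sweep -161.29033909038705
[[0.0008, -0.0026, -0.0001], [0.0007, -0.0026, -0.0001], [0.0006, -0.0026, -0.0001], [0.0005, -0.0027, -0.0001], [0.0004, -0.0027, -0.0001], [0.0002, -0.0027, -0.0001], [0.0001, -0.0027, -0.0001], [-0.0, -0.0027, -0.0001], [-0.0001, -0.0027, -0.0001], [-0.0002, -0.0027, -0.0001], [-0.0004, -0.0027, -0.0001], [-0.0005, -0.0027, -0.0001]]
```

Call:
{"method": "servo_tool", "body": {
  "travel": [
    [0.0003,-0.0026,-0.0001],
    [0.0002,-0.0026,-0.0001]
  ],
  "angular": [
    [0,0,0],
    [0,0,0]
  ],
  "jaw": [-1,-1]
}}

```text
time: 13.98
position: [0.5136, 0.1267, 0.296]
tool_rot: [[-1.0, -0.002, 0.011], [-0.002, 1.0, 0.007], [-0.011, 0.007, -1.0]]
force: [8.5, 3.9, -1.6]
width: 0.0232
gripper_force: 39.5
```

```bash
python3 - <<'E'
from h import *
stat()
E
```

```text
ang 165.51 Ftan 5.91 Frad -7.26 r 0.0619 time 13.975
```

Call:
{"method": "servo_tool", "body": {
  "travel": [
    [0.0002,-0.0026,-0.0001],
    [0.0001,-0.0026,-0.0001]
  ],
  "angular": [
    [0,0,0],
    [0,0,0]
  ],
  "jaw": [-1,-1]
}}

```text
time: 14.22
position: [0.5127, 0.1221, 0.2962]
tool_rot: [[-1.0, -0.003, 0.01], [-0.002, 1.0, 0.008], [-0.01, 0.008, -1.0]]
force: [7.3, 5.4, -2.1]
width: 0.0229
gripper_force: 39.5
```

```bash
python3 - <<'E'
from h import *
stat()
E
```

```text
ang 169.82 Ftan 6.59 Frad -6.27 r 0.0618 time 14.225
```

Total is now about 427°, with the tangential force still at the friction level. I'll continue in 5 mm steps.

Call:
{"method": "servo_tool", "body": {
  "travel": [
    [0.0001,-0.0026,-0.0001],
    [0,-0.0026,-0.0001]
  ],
  "angular": [
    [0,0,0],
    [0,0,0]
  ],
  "jaw": [-1,-1]
}}

```text
time: 14.48
position: [0.512, 0.1175, 0.2963]
tool_rot: [[-1.0, -0.003, 0.009], [-0.003, 1.0, 0.009], [-0.009, 0.009, -1.0]]
force: [6.0, 5.8, -1.3]
width: 0.023
gripper_force: 39.5
```

```bash
python3 - <<'E'
from h import *
stat()
E
```

```text
ang 174.19 Ftan 6.33 Frad -5.36 r 0.0618 time 14.475
```

Call:
{"method": "servo_tool", "body": {
  "travel": [
    [-0.0001,-0.0026,-0.0001],
    [-0.0002,-0.0026,-0.0001]
  ],
  "angular": [
    [0,0,0],
    [0,0,0]
  ],
  "jaw": [-1,-1]
}}

```text
time: 14.72
position: [0.5118, 0.1127, 0.2965]
tool_rot: [[-1.0, -0.004, 0.008], [-0.004, 1.0, 0.009], [-0.008, 0.009, -1.0]]
force: [4.5, 5.8, -1.9]
width: 0.023
gripper_force: 39.6
```

```bash
python3 - <<'E'
from h import *
stat()
E
```

```text
ang 178.6 Ftan 5.92 Frad -4.37 r 0.0617 time 14.725
```

Call:
{"method": "servo_tool", "body": {
  "travel": [
    [-0.0002,-0.0026,-0.0001],
    [-0.0002,-0.0026,-0.0001]
  ],
  "angular": [
    [0,0,0],
    [0,0,0]
  ],
  "jaw": [-1,-1]
}}

```text
time: 14.98
position: [0.5118, 0.1079, 0.2967]
tool_rot: [[-1.0, -0.004, 0.007], [-0.004, 1.0, 0.009], [-0.007, 0.009, -1.0]]
force: [4.7, 6.7, -1.3]
width: 0.0231
gripper_force: 39.6
```

```bash
python3 - <<'E'
from h import *
stat()
E
```

```text
ang 183.1 Ftan 6.41 Frad -5.09 r 0.0618 time 14.975
```

Call:
{"method": "servo_tool", "body": {
  "travel": [
    [-0.0004,-0.0026,-0.0001],
    [-0.0004,-0.0026,-0.0001]
  ],
  "angular": [
    [0,0,0],
    [0,0,0]
  ],
  "jaw": [-1,-1]
}}

```text
time: 15.22
position: [0.5123, 0.1031, 0.2969]
tool_rot: [[-1.0, -0.005, 0.007], [-0.005, 1.0, 0.01], [-0.007, 0.01, -1.0]]
force: [4.7, 7.9, -1.0]
width: 0.023
gripper_force: 39.7
```

```bash
python3 - <<'E'
from h import *
stat()
E
```

```text
ang 187.55 Ftan 7.23 Frad -5.74 r 0.0617 time 15.225
```

Call:
{"method": "servo_tool", "body": {
  "travel": [
    [-0.0005,-0.002,-0.0001],
    [-0.0005,-0.002,-0.0001]
  ],
  "angular": [
    [0,0,0],
    [0,0,0]
  ],
  "jaw": [-1,-1]
}}

```text
time: 15.48
position: [0.5127, 0.1009, 0.297]
tool_rot: [[-1.0, -0.006, 0.006], [-0.006, 1.0, 0.013], [-0.006, 0.013, -1.0]]
force: [3.5, 10.0, -2.9]
width: 0.0234
gripper_force: 39.7
```

```bash
python3 - <<'E'
from h import *
stat()
E
```

```text
ang 189.66 Ftan 9.28 Frad -5.14 r 0.0616 time 15.475
```

Call:
{"method": "servo_tool", "body": {
  "travel": [
    [-0.0004,-0.0015,0],
    [0,0,0]
  ],
  "angular": [
    [0,0,0],
    [0,0,0]
  ],
  "jaw": [-1,-1]
}}

```text
time: 15.72
position: [0.5128, 0.1002, 0.297]
tool_rot: [[-1.0, -0.007, 0.006], [-0.007, 1.0, 0.014], [-0.006, 0.014, -1.0]]
force: [3.0, 11.0, -2.2]
width: 0.0229
gripper_force: 39.8
```

```bash
python3 - <<'E'
from h import *
stat()
E
```

```text
ang 190.29 Ftan 10.27 Frad -4.95 r 0.0616 time 15.725
```

Call:
{"method": "servo_tool", "body": {
  "travel": [
    [-0.0003,-0.0015,0],
    [0,0,0]
  ],
  "angular": [
    [0,0,0],
    [0,0,0]
  ],
  "jaw": [-1,-1]
}}

```text
time: 15.98
position: [0.513, 0.0995, 0.297]
tool_rot: [[-1.0, -0.008, 0.006], [-0.008, 1.0, 0.015], [-0.006, 0.015, -1.0]]
force: [2.8, 12.4, -4.0]
width: 0.0229
gripper_force: 39.8
```

```bash
python3 - <<'E'
from h import *
stat(); rows((.5735,.1112),-92,12)
E
```

```text
ang 190.93 Ftan 11.65 Frad -5.1 r 0.0617 time 15.975
ang -169.07 r 0.0617 z 0.297 F [ 2.8 12.4 -4. ] sweep 169.07226328654474
[[0.0013, 0.0082, 0.0004], [-0.0001, 0.0083, 0.0004], [-0.0013, 0.0082, 0.0004], [-0.0023, 0.0079, 0.0004], [-0.0034, 0.0076, 0.0004], [-0.0044, 0.007, 0.0004], [-0.0053, 0.0064, 0.0004], [-0.0061, 0.0056, 0.0004], [-0.0068, 0.0048, 0.0004], [-0.0073, 0.0038, 0.0004], [-0.0078, 0.0028, 0.0004], [-0.0081, 0.0018, 0.0004]]
```

It's at the stop: 11.7 N with a clear slope of about 2 N/mm, and first contact near 188.5°. Now I'll ease back to about 98.5°.

Call:
{"method": "servo_tool", "body": {
  "travel": [
    [0.0008,0.0082,0.0003],
    [-0.0001,0.0083,0.0003],
    [-0.0013,0.0082,0.0003],
    [-0.0023,0.0079,0.0003],
    [-0.0034,0.0076,0.0003],
    [-0.0044,0.007,0.0003],
    [-0.0053,0.0064,0.0003],
    [-0.0061,0.0056,0.0003],
    [-0.0068,0.0048,0.0003],
    [-0.0073,0.0038,0.0003],
    [-0.0078,0.0028,0.0003],
    [-0.0081,0.0018,0.0003]
  ],
  "angular": [
    [0,0,0],
    [0,0,0],
    [0,0,0],
    [0,0,0],
    [0,0,0],
    [0,0,0],
    [0,0,0],
    [0,0,0],
    [0,0,0],
    [0,0,0],
    [0,0,0],
    [0,0,0]
  ],
  "jaw": [-1,-1,-1,-1,-1,-1,-1,-1,-1,-1,-1,-1]
}}

```text
time: 17.48
position: [0.5599, 0.1708, 0.294]
tool_rot: [[-1.0, -0.009, -0.005], [-0.009, 1.0, 0.009], [0.005, 0.009, -1.0]]
force: [-7.7, 7.0, 5.2]
width: 0.023
gripper_force: 40.5
```

```bash
python3 - <<'E'
from h import *
stat(); rows((.5735,.1112),-6,1)
E
```

```text
ang 102.86 Ftan -5.9 Frad 8.54 r 0.0612 time 17.475
ang 102.86 r 0.0612 z 0.294 F [-7.7  7.   5.2] sweep -102.86093272282749
[[-0.0062, 0.0019, 0.0002]]
```

Call:
{"method": "servo_tool", "body": {
  "travel": [
    [-0.0045,0.0023,0.0002],
    [0,0,0]
  ],
  "angular": [
    [0,0,0],
    [0,0,0]
  ],
  "jaw": [-1,-1]
}}

```text
time: 17.73
position: [0.566, 0.1722, 0.2937]
tool_rot: [[-1.0, -0.007, -0.002], [-0.007, 1.0, 0.009], [0.002, 0.009, -1.0]]
force: [-5.1, 7.0, 5.4]
width: 0.0232
gripper_force: 40.6
```

```bash
python3 - <<'E'
from h import *
stat()
E
```

```text
ang 96.98 Ftan -4.18 Frad 7.57 r 0.0614 time 17.725
```

Call:
{"method": "servo_tool", "body": {
  "travel": [
    [0.0015,0.002,0],
    [0,0,0],
    [0,0,0],
    [0,0,0],
    [0,0,0],
    [0,0,0],
    [0,0,0],
    [0,0,0]
  ],
  "angular": [
    [0,0,0],
    [0,0,0],
    [0,0,0],
    [0,0,0],
    [0,0,0],
    [0,0,0],
    [0,0,0],
    [0,0,0]
  ],
  "jaw": [-1,-1,1,1,1,1,1,1]
}}

```text
time: 18.73
position: [0.5675, 0.1691, 0.293]
tool_rot: [[-1.0, -0.002, 0.002], [-0.002, 1.0, 0.002], [-0.002, 0.002, -1.0]]
force: [-0.3, 0.2, 0.7]
width: 0.0852
gripper_force: 0.0
```

Call:
{"method": "servo_tool", "body": {
  "travel": [
    [0,0,-0.02],
    [0,0,-0.02],
    [0,0,-0.025],
    [0,0,-0.03],
    [0.02,0,-0.02],
    [0.02,0,0],
    [0.02,-0.01,0],
    [0,0,0],
    [0,0,0]
  ],
  "angular": [
    [0,0,0],
    [0,0,0],
    [0,0,0],
    [0,0,0],
    [0,0,0],
    [0,0,0],
    [0,0,0],
    [0,0,0],
    [0,0,0]
  ],
  "jaw": [1,1,1,1,1,1,1,1,1]
}}

```text
time: 19.85
position: [0.5079, 0.1588, 0.408]
tool_rot: [[-1.0, -0.002, 0.003], [-0.002, 1.0, 0.002], [-0.003, 0.002, -1.0]]
force: [0.5, 0.1, -0.1]
width: 0.0851
gripper_force: 0.0
```

```bash
python3 - <<'E'
from h import *
s=observe(); d=get_image("wrist"); cv2.imwrite("pics/w3.png",d["color"]); print(s["position"],s["force"])
E
```

```text
[0.50785449 0.15877119 0.40795874] [ 0.52721208  0.12899294 -0.08524033]
```

View pics/w3.png

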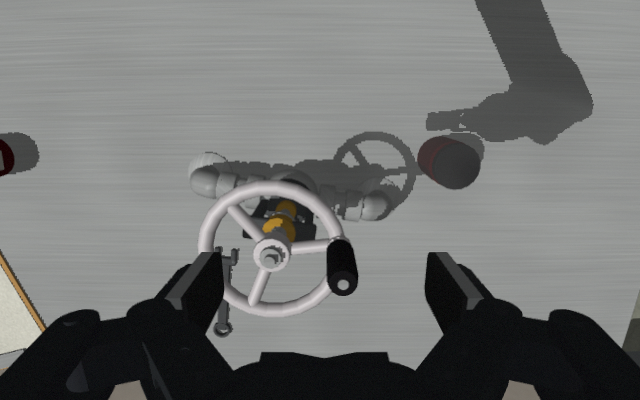

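The wheel is centred near (272,254), the barrel top is at (343,285), and the gripper is clear. I'll check the handle angle and hand in.

```bash
python3 - <<'E'
from h import *
s=observe(); d=get_image("wrist")
t=plane(d,(343,285),.319,s); print(t,np.degrees(np.arctan2(t[1]-.1112,t[0]-.5735)))
print(close_job())
E
```

```text
[0.56587221 0.17293648 0.319     ] 97.04342608858326
the job is handed in; nothing more can be done
None
```

The job is handed in: I wound the valve open until the stem met its stop (about 12 N at the handle), eased it back about a quarter turn (some 91°) and let go of the wheel. The gripper is clear of the wheel, and the arm stayed away from the jars and spanner.

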